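# Level the charging stand and set out the lanterns on their docks

### The job

Turn the two foot knobs of the charging stand until its hinged platform sits level; only then set out one black dock for every blue lantern that is there, each dock square on one of the platform's yellow outlines, and stand a lantern upright on the middle of each of these docks. Leave the glass bulb and the screwdriver case where they are; a dock to spare may stay where it is.

Things in the scene. Friction and masses are not known exactly. Their poses are not given: they have to be found in the camera images.
- stand: the fixed charging stand, grey foot about 330 x 130 mm carrying the platform and both knobs; origin at the middle of its underside, on the shelf. x axis points away from the orange knob, y along the platform's length, z up
- platform_mid (a point): middle of the top face of the tilting aluminium platform, 124 mm (x) by 324 mm (y), 12 mm thick, about 60 mm above the shelf when level; axes as the stand's when level, z normal to the plate. It tilts about its middle, up to about 0.13 rad about each of x and y, and is held firmly by the knobs: pushing on it does not tilt it
- slot_0 (a point): centre of a yellow dock outline (70 x 94 mm inside, its long side along the platform's y, black border) printed on the platform's top; outlines are 110 mm apart along y (number 0 of 0 to 2 from -y to +y)
- slot_1 (a point): centre of a yellow dock outline (70 x 94 mm inside, its long side along the platform's y, black border) printed on the platform's top; outlines are 110 mm apart along y (number 1 of 0 to 2 from -y to +y)
- slot_2 (a point): centre of a yellow dock outline (70 x 94 mm inside, its long side along the platform's y, black border) printed on the platform's top; outlines are 110 mm apart along y (number 2 of 0 to 2 from -y to +y)
- front_knob_grip (a point): orange plastic knob with an upright bar grip 42 mm long, 14 mm thick, 32 mm tall on a disc of radius 22 mm, on the robot's side of the stand, 120 mm from its middle. The point is on its axis, 7 mm below the bar's top; the point's x axis runs along the bar, so the fingers close along its y. Turns with light friction (0.08 N m) and stays where it is left.
- side_knob_grip (a point): green plastic knob with an upright bar grip 42 mm long, 14 mm thick, 32 mm tall on a disc of radius 22 mm, on the -y end of the stand, 212 mm from its middle, on a crossbar that tilts along with the orange knob's setting (its axis is upright once that tilt is level). The point is on its axis, 7 mm below the bar's top; the point's x axis runs along the bar, so the fingers close along its y. Turns with light friction (0.08 N m) and stays where it is left.
- front_knob (a joint): turn of the orange knob, rad, 0 to 6.28; grows clockwise seen from above. One rad clockwise raises the platform's edge next to this knob (-x edge) by 0.05 rad of tilt. It tells nothing absolute: judge level by the platform.
- side_knob (a joint): turn of the green knob, rad, 0 to 6.28; grows clockwise seen from above. One rad clockwise raises the platform's end next to this knob (-y end) by 0.05 rad of tilt. It tells nothing absolute: judge level by the platform.
- dock_0: charging dock, a loose black block 68 mm (x) by 92 mm (y) by 26 mm high, about 0.2 kg, with a round white-and-grey mark of 66 mm diameter in the middle of its top; origin at the centre of its underside. Grip it across its 68 mm width. There are always three docks, all alike; either end may point either way
- dock_1: charging dock, a loose black block 68 mm (x) by 92 mm (y) by 26 mm high, about 0.2 kg, with a round white-and-grey mark of 66 mm diameter in the middle of its top; origin at the centre of its underside. Grip it across its 68 mm width. There are always three docks, all alike; either end may point either way
- dock_2: charging dock, a loose black block 68 mm (x) by 92 mm (y) by 26 mm high, about 0.2 kg, with a round white-and-grey mark of 66 mm diameter in the middle of its top; origin at the centre of its underside. Grip it across its 68 mm width. There are always three docks, all alike; either end may point either way
- lantern_0: blue plastic lantern, round and upright, 108 mm tall, about 0.3 kg: foot 62 mm diameter to 36 mm height, clear barrel 50 mm diameter to 76 mm, blue cap 42 mm diameter from 76 to 108 mm (grip the cap from above); origin at the centre of its underside. Two or three of the three are present
- lantern_1: blue plastic lantern, round and upright, 108 mm tall, about 0.3 kg: foot 62 mm diameter to 36 mm height, clear barrel 50 mm diameter to 76 mm, blue cap 42 mm diameter from 76 to 108 mm (grip the cap from above); origin at the centre of its underside. Two or three of the three are present
- lantern_2: blue plastic lantern, round and upright, 108 mm tall, about 0.3 kg: foot 62 mm diameter to 36 mm height, clear barrel 50 mm diameter to 76 mm, blue cap 42 mm diameter from 76 to 108 mm (grip the cap from above); origin at the centre of its underside. Two or three of the three are present
- bulb: glass reflector bulb, 80 mm diameter, 90 mm tall, standing on its flat face with its cap up; origin at the centre of its underside; fragile, leave alone
- driver_case: hard black screwdriver-set case, 90 x 190 x 32 mm; origin at the centre of its underside; leave alone
Not all that is in view belongs to the job. What is shaped like the lantern_0 but green is not meant.

How it is judged:
By the outcome, as a careful person would: the job done as asked, in the order asked, and still so for the second after the job is handed in, with the robot touching nothing.
Of lantern_0, lantern_1, lantern_2 only 2 to 3 are there at a start; the rules pass over those that are not, and their reading is None.
At some moment in a run one of dock_0, dock_1, dock_2 may be knocked a few centimetres aside while the robot is not near it.
It also fails if it takes over 210 s, if anything falls off the work surface, if the arm or the gripper's body presses on something with over 40 N, if the wrist force passes 120 N, or if a joint passes its speed limit or range.

### The arm

A 7-joint arm with a two-finger parallel gripper is mounted at the origin on the work surface. World frame = base frame: x ahead of the robot, y to its left, z up, the work surface at z = 0. Lengths are in mm, angles in rad, forces in N, time in s.
With the tool pointing down it reaches from about 350 to 900 mm from the base axis. Payload 19.9 kg.
Tool frame: the origin (TCP) lies at the very end of the fingers, on their centre line; the grasp point (between the pads) lies 19 mm behind it; z points along the fingers, y is the direction in which the jaws open and shut (so a half turn about z gives the same grasp; the last joint's range is limited). The gripper opens to 94 mm and grips with 3 to 60 N. Pads are 16 mm wide; open, the fingers measure 119 mm over their backs; the gripper's body (75 mm by 177 mm) begins 78 mm behind the grasp point.
Start: joints at [1.27, 0.417, -0.01, 1.614, 0.005, 1.111, -0.053], TCP at [160.549, -604.006, 205.425] pointing down, gripper open.
Joint ranges: [-2.81, 2.81], [-0.39, 2.02], [-1.27, 1.25], [0.06, 2.57], [-1.19, 4.33], [0.19, 2], [-2.82, 2.82]. Speed limits (rad/s): [1.89, 1.89, 2.39, 2.39, 3.01, 3.01, 3.01].

### API

Orientations are given as a unit quaternion [x, y, z, w].
In Python, from station import ctrl, hand, viewer, workorder, silhouettes gives the robot as it stands. The module is installed in compiled form; this text tells all that it offers. Calls block until the motion is done:
- ctrl.movep(position, orientation): joint-space move of the TCP to a pose.
- ctrl.line_to(position, rate=150, ori=None): straight line of the TCP; ori=None keeps the orientation; rate is the mean speed in mm/s.
- ctrl.set_joints(angles): joint-space move.
- hand.set_gripper(opening): opening from 0.0 (shut) to 1.0 (fully open); the grip force is fixed at half the most; returns when the fingers have stopped.
- ctrl.wait(seconds).
- ctrl.ik(position, orientation): joint angles nearest the present ones, or None.
- ctrl.get_obs(): the state.
- viewer.camera(name): name is "scene" or "top"; returns a dict with "image" (400x640x3 uint8, blue, green, red), "fx", "fy", "cx", "cy" (pixels), "R" (3x3) and "t" (3): a world point X has camera coordinates R X + t. Camera axes: x right, y down, z forward; pixel columns grow to the right and rows downward; lengths in mm; the calibration is good to about 2 mm. A picture is of the moment at which its call begins. There is no depth.
A pose or a line that the arm cannot do raises ctrl.PlanningError and nothing moves.
- workorder.hand_in(): hands the job in, once; it reports no verdict.
Trained networks look in the newest picture that a camera, given by its name, has taken for a name from the list of things; names that differ only in an ending like _2 or _b are one class to them, and where a whole thing is asked for, a point or a joint stands for the part that bears it (a point fixed in the world has none). Each returns a list of dicts, best first, with "score" (0 to 1); they miss things now and then, are a little off and sometimes report something else, mostly with a low value. They report only what shows in the picture. A call takes as long as a camera call. They do not tell look-alikes from the thing itself.
- silhouettes(target, camera): "region" (400x640 bool, what is visible of it) and "rect" ([left, top, right, bottom] in pixels, round what is visible of it).
The state is a dict: "time": time; "q": joint angles; "qd": joint speeds; "joint_efforts": joint torques, N m; "eef_pos": TCP position; "tool_rot": TCP orientation; "force": force on the tool from outside, world axes, zero at the start; "ft_torque": the same for the moment, N m; "gripper_width": opening from 0.0 (shut) to 1.0 (fully open).
Only numpy, scipy, OpenCV 4.12 (cv2) and the standard library are available. Lean on these libraries where they do the work, as an engineer would, in place of code of your own. Each camera call takes 0.05 s, during which the arm holds its last target. There are 200 camera calls.

## Working session

There is one attempt and no reset: what is moved stays moved. The work goes in short steps, each a Python script; the robot and the scene stay as the last script left them, time stands still between calls to the robot, and variables do not carry over. Pictures are saved under pics/ and viewed, about 12 in all and at most 16, crops included, and the job is handed in when it is done.

```bash
mkdir -p pics; ls; cat > h.py <<'E'
import numpy as np, cv2, json
from station import ctrl, hand, viewer, workorder, silhouettes
def cam(n):
    c=viewer.camera(n); c['R']=np.array(c['R']); c['t']=np.array(c['t']); return c
def proj(c,X):
    X=np.atleast_2d(X)@c['R'].T+c['t']; return np.c_[c['fx']*X[:,0]/X[:,2]+c['cx'],c['fy']*X[:,1]/X[:,2]+c['cy']]
def ray(c,p):
    d=np.array([(p[0]-c['cx'])/c['fx'],(p[1]-c['cy'])/c['fy'],1.]); return -c['R'].T@c['t'], c['R'].T@d
def atz(c,p,z):
    o,d=ray(c,p); return o+d*(z-o[2])/d[2]
def tri(obs):
    A=np.zeros((3,3));b=np.zeros(3);
    for c,p in obs:
        o,d=ray(c,p); d=d/np.linalg.norm(d); P=np.eye(3)-np.outer(d,d); A+=P;b+=P@o
    X=np.linalg.solve(A,b); return X,[np.round(proj(c,X)[0]-p,1) for c,p in obs]
E
python3 - <<'E'
from h import *
np.set_printoptions(precision=1,suppress=True)
for n in('scene','top'):
    c=cam(n); cv2.imwrite(f'pics/{n}0.png',c['image'])
    print(n,c['fx'],c['cx'],c['cy'],'pos',-c['R'].T@c['t'],'R',c['R'].tolist())
    for t in ['stand','platform_mid','front_knob_grip','side_knob_grip','dock_0','lantern_0','bulb','driver_case']:
        for d in silhouettes(t,n):
            ys,xs=np.nonzero(d['region']); print(t,round(d['score'],2),d['rect'],'cen',xs.mean().round(1),ys.mean().round(1),len(xs))
o=ctrl.get_obs(); print(o['time'],o['eef_pos'],o['tool_rot'],o['gripper_width'])
E
```

```text
pics
scene 488.58227583906057 317.21568994232393 197.36925076919556 pos [1215.7  490.8  949.7] R [[-0.6215004194640189, 0.7833933916071839, -0.005658850788086691], [0.5813025391559966, 0.45630638109237226, -0.673700114698798], [-0.5251900480557867, -0.4219944082100802, -0.7389831749523021]]
stand 0.93 [240.4, 164.8, 405.2, 261.6] cen 330.2 208.3 8034
platform_mid 0.92 [263.1, 171.6, 402.9, 243.1] cen 332.7 204.6 5020
front_knob_grip 0.58 [410.2, 247.5, 442.3, 297.5] cen 427.9 273.0 1018
front_knob_grip 0.48 [344.0, 163.3, 359.4, 180.3] cen 351.1 174.0 240
side_knob_grip 0.71 [248.7, 164.2, 264.1, 186.6] cen 257.9 175.7 265
dock_0 0.79 [211.9, 154.2, 247.5, 182.7] cen 229.3 168.6 762
dock_0 0.68 [215.7, 124.0, 253.2, 148.5] cen 235.3 136.9 682
dock_0 0.67 [269.0, 119.7, 309.0, 148.1] cen 288.9 133.0 678
dock_0 0.22 [243.8, 166.2, 402.8, 263.4] cen 330.0 208.4 7981
lantern_0 0.91 [459.0, 279.0, 497.8, 324.6] cen 479.4 302.1 1258
lantern_0 0.76 [451.5, 193.2, 485.1, 239.5] cen 467.1 217.3 990
lantern_0 0.74 [411.6, 251.7, 440.5, 294.0] cen 428.2 272.6 1010
lantern_0 0.74 [393.7, 286.5, 
[... 1216 characters left out ...]
947
dock_0 0.78 [408.8, 259.4, 452.6, 288.1] cen 427.0 275.4 1014
dock_0 0.7 [261.7, 124.0, 291.5, 151.5] cen 278.1 136.2 645
lantern_0 0.83 [140.2, 189.9, 178.2, 214.7] cen 159.3 200.8 744
lantern_0 0.72 [190.3, 189.7, 221.5, 213.6] cen 206.6 198.9 608
lantern_0 0.64 [188.4, 142.4, 219.1, 175.8] cen 202.6 159.5 671
lantern_0 0.64 [190.6, 267.1, 222.1, 292.5] cen 205.6 278.2 609
lantern_0 0.6 [139.4, 231.5, 176.2, 258.6] cen 159.6 242.3 771
lantern_0 0.6 [209.8, 227.2, 238.0, 250.1] cen 223.5 238.7 568
bulb 0.86 [262.4, 122.7, 290.9, 154.5] cen 278.2 136.6 654
driver_case 0.32 [262.7, 123.5, 290.5, 153.6] cen 278.4 136.7 648
0.9 [ 160.6 -604.   205.4] [ 1.   0.1 -0.  -0. ] 0.9997335368567274
```

```bash
python3 -c "
import cv2,numpy as np
for n in('scene','top'): cv2.imwrite(f'pics/{n}0b.png',cv2.resize(cv2.imread(f'pics/{n}0.png'),(800,500),interpolation=cv2.INTER_CUBIC))"
```

```text
(no output)
```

View pics/scene0b.png

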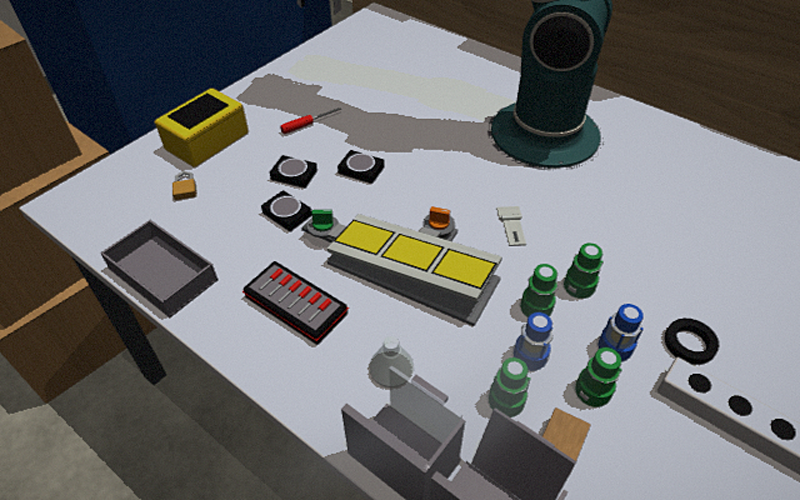

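View pics/top0b.png

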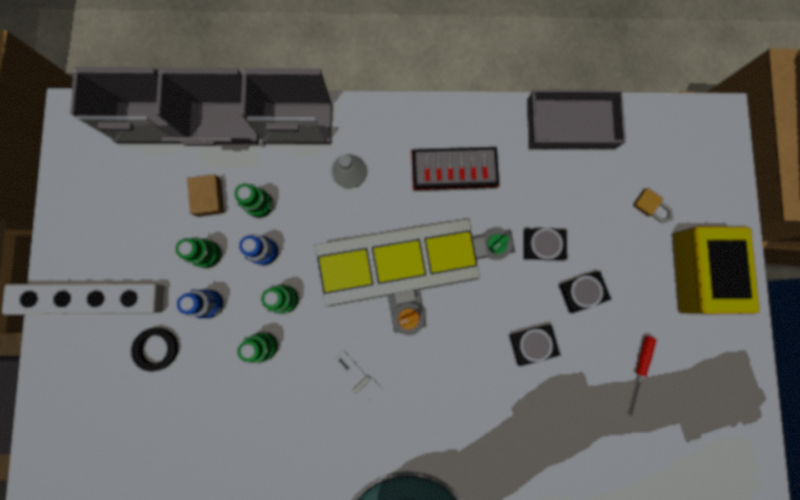

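Blue lanterns are at scene (428,273) and (498,264), which match top (206,199) and (160,242). There are four green look-alikes. The docks are at top (435,195), (467,233) and (427,275). Next I'll measure the platform, knobs, docks and lanterns.

```bash
cat >> h.py <<'E'
from scipy.optimize import least_squares
from scipy.spatial.transform import Rotation as Rot
def quads(c, box):
    """corners of yellow quads (full-res px) inside box l,t,r,b"""
    l,t,r,b=box; S=6
    im=cv2.resize(c['image'][t:b,l:r],None,fx=S,fy=S,interpolation=cv2.INTER_CUBIC).astype(np.int16)
    m=((im[...,1]-im[...,0]>45)&(im[...,2]-im[...,0]>45)&(im[...,1]>70)).astype(np.uint8)
    out=[]
    for k in cv2.findContours(m,cv2.RETR_EXTERNAL,cv2.CHAIN_APPROX_NONE)[0]:
        if cv2.contourArea(k)<400*S*S/1.5: continue
        a=cv2.approxPolyDP(cv2.convexHull(k),0.05*cv2.arcLength(k,True),True)[:,0].astype(float)
        if len(a)!=4: print('poly',len(a)); continue
        P=k[:,0].astype(float); L=[]
        for i in range(4):
            p,q=a[i],a[(i+1)%4]; u=(q-p)/np.linalg.norm(q-p); s=(P-p)@u; dd=abs((P-p)@[-u[1],u[0]])
            sel=P[(s>.12*np.linalg.norm(q-p))&(s<.88*np.linalg.norm(q-p))&(dd<9)]
            vx,vy,x0,y0=cv2.fitLine(sel.astype(np.float32),cv2.DIST_HUBER,0,.01,.01).ravel(); L.append((vx,vy,x0,y0))
        cs=[]
        for i in range(4):
            A,B=L[i-1],L[i]; M=np.array([[A[0],-B[0]],[A[1],-B[1]]]); s=np.linalg.solve(M,[B[2]-A[2],B[3]-A[3]])
            cs.append([A[2]+s[0]*A[0],A[3]+s[0]*A[1]])
        out.append((np.array(cs)+.5)/S-.5+[l,t])
    return out
def platform(cams, guess=(500,0,60,0,0,0)):
    """cams list of (cam,box). returns x,y,z, rotvec(yaw,tilt) fit; per-quad matching by nearest projected"""
    Q=[(c,quads(c,b)) for c,b in cams]
    def corners(s,w,l): return np.array([[i*w/2,(s-1)*110+j*l/2,0] for i in(-1,1) for j in(-1,1)])
    p=np.r_[guess,70,94,np.zeros(3*len(Q))].astype(float)
    def pose(p): return Rot.from_euler('ZYX',p[3:6]).as_matrix()
    for it in range(3):
        obs=[]
        for ci,(c,qs) in enumerate(Q):
            for q in qs:
                W=[corners(s,p[6],p[7])@pose(p).T+p[:3] for s in range(3)]
                s=min(range(3),key=lambda s:np.linalg.norm(proj(c,W[s]).mean(0)-q.mean(0)))
                pr=proj(c,W[s]); pr=pr-pr.mean(0)+q.mean(0)
                for k in range(4): obs.append((ci,s,k,q[np.argmin(np.linalg.norm(q-pr[k],axis=1))]))
        def f(p):
            r=[]
            for ci,s,k,o in obs:
                X=pose(p)@corners(s,p[6],p[7])[k]+p[:3]+p[8+3*ci:11+3*ci]
                r+=list((proj(Q[ci][0],X)[0]-o)/.2)
            return np.r_[r,p[8:]/1.5]
        p=least_squares(f,p,loss='soft_l1').x
    r=f(p)[:2*len(obs)]*.2
    return p,pose(p),np.sqrt((r**2).mean()),len(obs)
BOX={'scene':(235,150,420,275),'top':(240,165,400,250)}
E
python3 - <<'E'
from h import *
np.set_printoptions(precision=4,suppress=True)
C={n:cam(n) for n in('scene','top')}
for sel in (['scene','top'],['scene'],['top']):
    p,R,rms,n=platform([(C[s],BOX[s]) for s in sel]); print(sel,p,'rms',rms,n,'normal',R[:,2],'tilts yawd: about y',p[4],'about x',p[5])
s,t=C['scene'],C['top']
for nm,a,b in [('L0',(428.2,272.6),(206.6,198.9)),('L1',(498,264.5),(159.6,242.3)),('fk',(351,172),(326,254)),('sk',(257.8,174.5),(397.7,194.2)),('d',(229.3,168.6),(435.4,194.7)),('d',(235.3,136.9),(467.1,232.9)),('d',(288.9,133),(427,275.4)),('bulb',(312,288.8),(278.2,136.4))]:
    print(nm,*tri([(s,a),(t,b)]))
up=lambda c,l,tt,r,b:cv2.resize(c['image'][tt:b,l:r],(400,300),interpolation=cv2.INTER_CUBIC)
cv2.imwrite('pics/c1.png',np.vstack([np.hstack([up(s,335,155,375,185),up(s,240,158,280,188)]),np.hstack([up(t,306,239,346,269),up(t,378,179,418,209)])]))
cv2.imwrite('pics/c2.png',np.vstack([np.hstack([up(s,380,185,540,335)[:, :],up(t,120,130,260,300)])]))
E
```

```text
['scene', 'top'] [571.0575  13.7825  59.2274   0.1726  -0.0902   0.0983  71.2632  95.2238
   1.6838  -0.7638  -0.7647  -1.6837   0.7638   0.7647] rms 0.08468171527570731 24 normal [-0.0715 -0.1121  0.9911] tilts yawd: about y -0.09020801351130937 about x 0.09830023632227426
['scene'] [572.5117  12.841   58.1062  -2.9663   3.2309  -3.0456  71.0655  94.8872
   0.      -0.      -0.    ] rms 0.07315900146723962 12 normal [-0.0707 -0.1099  0.9914] tilts yawd: about y 3.230887620271085 about x -3.0455867546487077
['top'] [569.4768  14.6875  58.7389  -2.9685  -3.066    3.2259  71.5075  95.4717
   0.       0.      -0.    ] rms 0.036698365421148064 12 normal [-0.0597 -0.0959  0.9936] tilts yawd: about y -3.0659687219936584 about x 3.225867659864773
L0 [596.7275 304.3652  44.0949] [array([ 0., -0.]), array([ 0., -0.])]
L1 [486.2492 416.041   49.4326] [array([ 0.1, -0. ]), array([ 0.1, -0.1])]
fk [455.3533  -4.4998  55.7706] [array([0.7, 0. ]), array([ 0.6, -0.4])]
sk [ 608.2137 -192.5811   50.3535] [array([0.8, 0.2]), array([ 0.6, -0.4])]
d [ 611.6011 -304.4162    7.508 ] [array([0.2, 0.1]), array([ 0.2, -0.1])]
d [ 507.0323 -385.5435    8.6242] [array([0.1, 0. ]), array([ 0.1, -0. ])]
d [ 395.6757 -272.6       8.1021] [array([0.3, 0.1]), array([ 0.3, -0.2])]
bulb [772.8619 122.1477  18.3586] [array([1.4, 0.2]), array([ 1. , -0.6])]
```

View pics/c1.png

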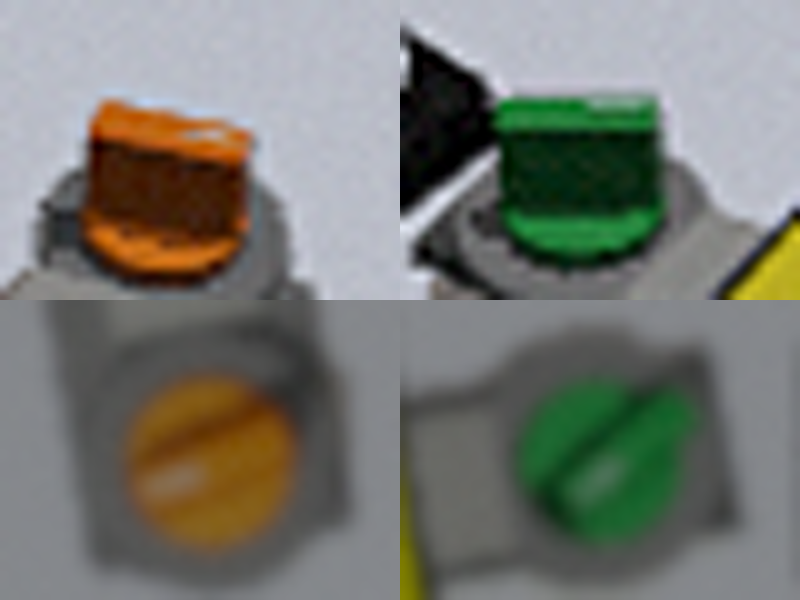

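View pics/c2.png

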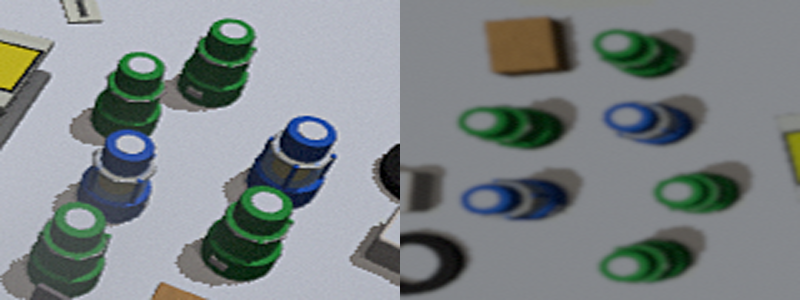

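The two blue lanterns are confirmed. The other four are green, at top crop (640,50), (510,125), (690,190) and (645,260). The platform is low at -x by 0.09 rad and low at -y by 0.098 rad. That means turning the front knob about +1.8 rad and the side knob about +1.97 rad. Next I'll compute the bar positions and angles and the IK.

```bash
cat >> h.py <<'E'
def down(yaw): return (Rot.from_euler('z',yaw)*Rot.from_euler('x',np.pi)).as_quat()
def pick_yaw(pos,yaw,turn=0.,n=4):
    """choose yaw mod pi such that the whole turn is reachable; joints in the middle preferred"""
    best=None
    for k in(-2,-1,0,1,2):
        y=yaw+k*np.pi
        js=[ctrl.ik(pos,down(y+turn*i/n)) for i in range(n+1)] if turn else [ctrl.ik(pos,down(y))]
        if any(j is None for j in js): continue
        js=np.array(js)
        if turn and abs(np.diff(js,axis=0)).max()>abs(turn)/n+.3: continue
        m=abs(js[:,6]).max()
        if best is None or m<best[0]-1e-6: best=(m,y,js)
    return best
E
python3 - <<'E'
from h import *
np.set_printoptions(precision=3,suppress=True)
s,t=cam('scene'),cam('top')
def ang(c,a,b,z):
    d=atz(c,b,z)-atz(c,a,z); return np.degrees(np.arctan2(d[1],d[0]))%180
F,e=tri([(s,(352,166.7)),(t,(327.,254.5))]); print('F top',F,e)
G,e2=tri([(s,(257.3,168.7)),(t,(400,194.))]); print('G top',G,e2)
print('F ang',ang(s,(335+9.5,155+14.),(335+25,155+16.),70),ang(t,(15.,17.),(26,10.5),70))
print('G ang',ang(s,(0,13.),(16,13),70),ang(t,(15.5,19),(26.5,10),70))
for P,a,tu in ((F,-1.04,-1.8),(G,-.88,-1.97)):
    P=P.copy();P[2]-=26
    b=pick_yaw(P,a,tu); print(P,b and (b[:2],b[2][[0,-1]]))
print(ctrl.get_obs()['tool_rot'],pick_yaw([452,-7,200],-1.04))
E
```

```text
F top [453.754  -5.308  73.327] [array([0.1, 0. ]), array([ 0.1, -0.1])]
G top [ 606.085 -194.225   68.848] [array([0.7, 0.2]), array([ 0.6, -0.4])]
F ang 117.58411826927605 125.3471471199484
G ang 127.78942568912048 135.07372970418302
[453.754  -5.308  47.327] ((np.float64(1.655892187743265), -4.181592653589793), array([[ 0.591,  0.463, -0.763,  2.133,  0.485,  0.723,  0.039],
       [ 0.453,  0.417, -0.593,  2.136,  0.365,  0.687, -1.656]]))
[ 606.085 -194.225   42.848] ((np.float64(1.2196378774653576), -4.021592653589793), array([[ 0.753,  0.734, -0.697,  1.682,  0.563,  0.937,  0.53 ],
       [ 0.501,  0.645, -0.329,  1.691,  0.262,  0.849, -1.22 ]]))
[ 0.992  0.13  -0.    -0.   ] (np.float64(0.3318816919111891), -4.181592653589793, array([[ 0.716,  0.18 , -0.84 ,  2.009,  0.157,  1.017,  0.332]]))
```

```bash
cat >> h.py <<'E'
def turn_knob(P,ang,turn,zt):
    """grip bar at xy P, TCP z zt, bar direction ang, turn (rad, negative = clockwise) with joint 7 alone"""
    hi=np.r_[P[:2],zt+60]; lo=np.r_[P[:2],zt]
    cand=[]
    for k in(-2,-1,0,1,2):
        j=ctrl.ik(hi,down(ang+k*np.pi))
        if j is not None and abs(j[6]+turn)<2.7 and abs(j[6])<2.7: cand.append((max(abs(j[6]),abs(j[6]+turn)),k))
    y=ang+min(cand)[1]*np.pi
    ctrl.movep(hi,down(y)); hand.set_gripper(.42); ctrl.line_to(lo,rate=80)
    hand.set_gripper(0.); o=ctrl.get_obs(); print('gripped',round(o['gripper_width']*94,1),np.round(o['force'],1))
    q=np.array(o['q']); n=int(np.ceil(abs(turn)/.5))
    for i in range(n):
        q2=q.copy(); q2[6]+=turn*(i+1)/n; ctrl.set_joints(q2)
    o=ctrl.get_obs(); print('turned',np.round(o['eef_pos'],1),np.round(o['force'],1),np.round(o['ft_torque'],2))
    hand.set_gripper(.42); ctrl.line_to(hi,rate=120); print('t',round(ctrl.get_obs()['time'],1))
def measure(guess=(571,14,60,.1726,0,0),sel=('scene','top')):
    p,R,rms,n=platform([(cam(s),BOX[s]) for s in sel],guess)
    print('platform',np.round(p[:6],4),'size',np.round(p[6:8],1),'rms',round(rms,3),n,'need turn cw front',round(-p[4]/.05,2),'side',round(p[5]/.05,2)); return p,R
E
python3 - <<'E'
from h import *
ctrl.line_to([160.5,-604,260])
turn_knob((453.3,-6.),np.radians(121),-1.8,47.)
ctrl.movep([450,-120,260],down(-np.pi)); 
measure(sel=('scene',)); measure()
cv2.imwrite('pics/a1.png',cam('top')['image'])
E
```

```text
gripped 14.0 [ 6.1  4.4 -2.4]
turned [455.   -5.3  47.5] [ 6.   0.6 -8.7] [ 0.19 -1.35 -0.11]
t 9.8
platform [ 5.75083e+02  1.40080e+01  6.00827e+01  1.72400e-01 -4.00000e-04
  9.99000e-02] size [70.1 95. ] rms 0.168 12 need turn cw front 0.01 side 2.0
platform [ 5.720023e+02  1.380650e+01  5.893670e+01  1.726000e-01 -1.620000e-02
  9.840000e-02] size [71.5 95.6] rms 0.22 24 need turn cw front 0.32 side 1.97
```

```bash
python3 - <<'E'
from h import *
s,t=cam('scene'),cam('top')
for n in('scene','top'):
    for d in silhouettes('side_knob_grip',n)[:1]: print(d['rect'])
turn_knob((607.5,-194.7),np.radians(131),-1.97,44.)
ctrl.line_to([607,-194.7,240])
ctrl.movep([450,-330,260],down(-np.pi/2)); 
measure(sel=('scene',)); measure(sel=('top',));measure()
c=cam('top');cv2.imwrite('pics/a2.png',np.vstack([cv2.resize(x['image'][120:290,200:440],(720,510)) [:,:] for x in (c,)]))
E
```

```text
[247.1, 166.3, 266.3, 188.4]
[390.3, 189.0, 409.0, 202.4]
gripped 13.8 [6.7 3.5 2.4]
turned [ 609.5 -193.6   44.3] [ 4.9 -1.1 -0.4] [-0.04 -1.14 -0.09]
t 19.1
platform [ 5.744678e+02  1.489200e+01  5.952410e+01  1.730000e-01 -1.800000e-03
  3.000000e-04] size [70.6 94.9] rms 0.043 12 need turn cw front 0.04 side 0.01
platform [ 5.70297e+02  1.60800e+01  6.02253e+01  1.71900e-01 -1.43000e-02
 -9.00000e-03] size [71.4 95.6] rms 0.041 12 need turn cw front 0.29 side -0.18
platform [ 5.720317e+02  1.519260e+01  5.938040e+01  1.731000e-01 -1.030000e-02
 -1.000000e-04] size [71.3 95.3] rms 0.076 24 need turn cw front 0.21 side -0.0
```

View pics/a2.png

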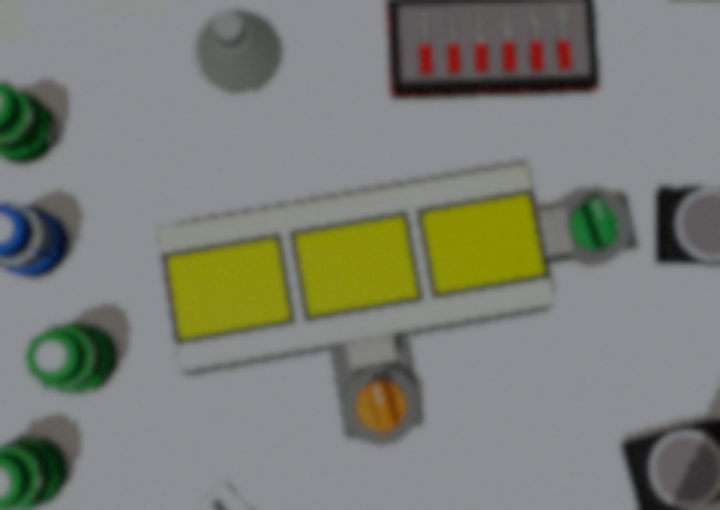

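The scene camera says level. The top camera says front -0.014, but it is weak in that direction. I'll settle it by touching the plate with closed fingers.

```bash
cat >> h.py <<'E'
def probe(P,yaw,z0,dz=.5,fmin=4.):
    q=down(yaw); ctrl.movep([P[0],P[1],z0+25],q); ctrl.line_to([P[0],P[1],z0],rate=120); ctrl.wait(.1)
    f0=ctrl.get_obs()['force'][2]; z=z0; h=[]
    while z>z0-9:
        z-=dz; ctrl.line_to([P[0],P[1],z],rate=20); o=ctrl.get_obs(); h.append((o['eef_pos'][2],o['force'][2]-f0))
        if abs(h[-1][1])>fmin: break
    ctrl.line_to([P[0],P[1],z0+10],rate=120); h=np.array(h)
    (za,fa),(zb,fb)=h[-2],h[-1]
    return zb+0, h[-3:].round(2).tolist()
E
python3 - <<'E'
from h import *
hand.set_gripper(0.)
c,s=np.cos(.173),np.sin(.173); y0=-np.pi+.173
b=pick_yaw([572,15,90],.173); print(b[:2])
for L in ((-50,0),(50,0),(0,130),(0,-130)):
    P=(572+c*L[0]-s*L[1],15+s*L[0]+c*L[1]); print(L,*probe(P,b[1],63.5),'t',round(ctrl.get_obs()['time'],1))
E
```

```text
(np.float64(1.070255039481568), -2.968592653589793)
(-50, 0) 60.284261922938555 [[60.95, -1.08], [60.47, -0.72], [60.28, 6.88]] t 28.2
(50, 0) 60.29710379971863 [[60.97, -1.07], [60.5, -1.6], [60.3, 4.43]] t 31.2
(0, 130) 59.83961956598656 [[60.45, -0.01], [60.14, 2.75], [59.84, 9.48]] t 34.5
(0, -130) 60.34375847509564 [[60.98, 1.16], [60.55, 1.85], [60.34, 8.44]] t 38.0
```

Touch heights agree to about 0.1 mm over 100 mm in x and 0.45 mm over 260 mm in y, so the platform is level with its top at about 60.3 mm. Now the docks.

```bash
cat >> h.py <<'E'
ZP=60.3; PC=np.array([573.,15.3]); YAW=.173
def slot(i): return PC+(i-1)*110*np.array([-np.sin(YAW),np.cos(YAW)])
def regions(name,n,smin=.4):
    c=cam(n); return c,[d for d in silhouettes(name,n) if d['score']>smin]
def boxfit(obs,p0,z,dims=(68,92,26)):
    """obs: (cam,region) ; fit x,y,yaw of a box with underside at z to silhouettes"""
    K=[]
    for c,r in obs:
        k=max(cv2.findContours(r.astype(np.uint8),cv2.RETR_EXTERNAL,cv2.CHAIN_APPROX_NONE)[0],key=cv2.contourArea)
        K.append((c,k[:,0].astype(float)))
    B=np.array([[i*dims[0]/2,j*dims[1]/2,k*dims[2]] for i in(-1,1) for j in(-1,1) for k in(0,1)])
    def f(p):
        W=B@Rot.from_euler('z',p[2]).as_matrix().T+[p[0],p[1],z]; r=[]
        for c,P in K:
            H=cv2.convexHull(proj(c,W).astype(np.float32))
            r+=[cv2.pointPolygonTest(H,(float(a),float(b)),True)-.3 for a,b in P]
        return np.array(r)
    best=min((least_squares(f,[p0[0],p0[1],a],loss='soft_l1',x_scale=[10,10,.2],diff_step=1e-3) for a in p0[2:]),key=lambda s:s.cost)
    return best.x,np.sqrt((f(best.x)**2).mean())
def docks(z=0):
    cs,rs=regions('dock_0','scene'); ct,rt=regions('dock_0','top'); out=[]
    cen=lambda d:np.array(np.nonzero(d['region'])[::-1]).mean(1)
    for d in rt:
        X=atz(ct,cen(d),z+15); 
        m=[e for e in rs if np.linalg.norm(proj(cs,X)[0]-cen(e))<10]
        if not m or not 400<d['region'].sum()<1600: continue
        e=min(m,key=lambda e:np.linalg.norm(proj(cs,X)[0]-cen(e)))
        g=[X[0],X[1],-.4,0.,.4]
        out.append([boxfit(o,g,z) for o in ([(cs,e['region']),(ct,d['region'])],[(cs,e['region'])],[(ct,d['region'])])])
    return out
E
python3 - <<'E'
from h import *
np.set_printoptions(precision=3,suppress=True)
ctrl.movep([450,250,260],down(-np.pi/2)); hand.set_gripper(1.)
C={n:cam(n) for n in('scene','top')}
for n in C: # per-camera offset with plane known
    q=quads(C[n],BOX[n]); print(n,np.mean([atz(C[n],x.mean(0),ZP) for x in q],0))
for d in docks(): print([(*x.round(3),round(r,2)) for x,r in d])
E
```

```text
scene [575.716  15.946  60.3  ]
top [570.258  15.963  60.3  ]
[(np.float64(612.018), np.float64(-301.962), np.float64(-0.043), np.float64(0.73)), (np.float64(614.363), np.float64(-301.648), np.float64(-0.031), np.float64(0.42)), (np.float64(610.452), np.float64(-301.813), np.float64(-0.037), np.float64(0.63))]
[(np.float64(397.247), np.float64(-270.44), np.float64(0.234), np.float64(0.58)), (np.float64(399.593), np.float64(-270.126), np.float64(0.249), np.float64(0.54)), (np.float64(396.572), np.float64(-270.336), np.float64(0.236), np.float64(0.42))]
[(np.float64(508.504), np.float64(-383.318), np.float64(0.337), np.float64(0.95)), (np.float64(510.802), np.float64(-383.538), np.float64(0.37), np.float64(0.5)), (np.float64(506.937), np.float64(-381.992), np.float64(0.303), np.float64(1.03))]
```

```bash
cat >> h.py <<'E'
def near(yaw,pos):
    return min((yaw+k*np.pi for k in(-2,-1,0,1,2) if ctrl.ik(pos,down(yaw+k*np.pi)) is not None),
               key=lambda y:abs(ctrl.ik(pos,down(y))[6]))
def pick(xy,yaw,z,zup,open_=1.):
    a=np.r_[xy,zup]; y=near(yaw,a); hand.set_gripper(open_)
    ctrl.movep(a,down(y)); ctrl.line_to(np.r_[xy,z+25],rate=200); ctrl.line_to(np.r_[xy,z],rate=60); hand.set_gripper(0.); o=ctrl.get_obs()
    print('grip mm',round(o['gripper_width']*94,1)); ctrl.line_to(a,rate=150)
    o=ctrl.get_obs(); print('lifted mm',round(o['gripper_width']*94,1),np.round(o['force'],1))
def place(xy,yaw,z,zup,open_=1.):
    a=np.r_[xy,zup]; y=near(yaw,a)
    ctrl.movep(a,down(y)); ctrl.line_to(np.r_[xy,z+20],rate=150); ctrl.line_to(np.r_[xy,z],rate=40); o=ctrl.get_obs(); print('place',np.round(o['eef_pos'],1),np.round(o['force'],1))
    hand.set_gripper(open_); ctrl.line_to(np.r_[xy,z+30],rate=60); ctrl.line_to(a,rate=200); print('t',round(ctrl.get_obs()['time'],1))
E
python3 - <<'E'
from h import *
PC[:]=573,15.6
pick((612.3,-302),-.037+np.pi/2,3,170)
place(slot(0),YAW+np.pi/2,ZP+3.5,190)
ctrl.movep([450,-120,260],down(near(np.pi/2,[450,-120,260])))
for d in docks(): print([(*x.round(3),round(r,2)) for x,r in d])
c=cam('top');d=cam('scene');cv2.imwrite('pics/a3.png',np.hstack([cv2.resize(c['image'][150:300,240:480],(480,300)),cv2.resize(d['image'][150:270,235:355],(300,300))]))
E
```

```text
grip mm 67.7
lifted mm 68.0 [-0.   0.9 -2.8]
place [591.9 -92.8  63.6] [-0.5  0.  -2.2]
t 51.2
```

View pics/a3.png

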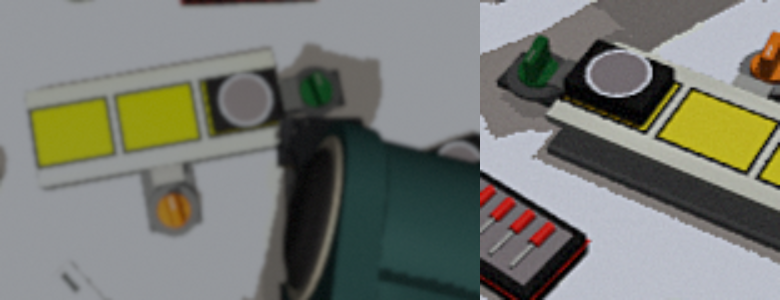

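The dock stands on slot 0, with a thin strip of yellow showing on its +y side. I'll move the arm clear and measure the offset.

```bash
cat >> h.py <<'E'
def mark(c,xy,z,rad=22):
    """centroid (world xy at height z) of the white-grey mark: bright unsaturated blob near the expected pixel"""
    p=proj(c,[xy[0],xy[1],z])[0]; S=6; l,t=(p-rad).astype(int)
    im=cv2.resize(c['image'][t:t+2*rad,l:l+2*rad],None,fx=S,fy=S,interpolation=cv2.INTER_CUBIC)
    black=(im.max(2)<75).astype(np.uint8); n,lab,st,ce=cv2.connectedComponentsWithStats(1-black)
    ci=((p-[l,t]+.5)*S).astype(int); k=lab[ci[1],ci[0]]
    return atz(c,(ce[k]+.5)/S-.5+[l,t],z)[:2], st[k,4]/S/S
E
python3 - <<'E'
from h import *
PC[:]=573,15.6
ctrl.movep([420,300,260],down(near(np.pi/2,[420,300,260])))
s,t=cam('scene'),cam('top')
print('slot0',slot(0))
for c in(s,t): print('marks',mark(c,slot(0),ZP+26),mark(c,(398,-270),26),mark(c,(508.5,-383),26))
for z in(ZP,0):
  for d in docks(z): print(z,[(*x.round(3),round(r,2)) for x,r in d])
cv2.imwrite('pics/a4.png',np.hstack([cv2.resize(c['image'][b-22:b+22,a-22:a+22],(352,352),interpolation=cv2.INTER_CUBIC) for c,a,b in((t,364,200),(s,274,180))]))
E
```

```text
slot0 [591.93521714 -92.7580064 ]
marks (array([ 569.17153946, -114.05504069]), np.float64(1131.0277777777778)) (array([ 403.59620726, -286.29033824]), np.float64(360.47222222222223)) (array([ 500.24233938, -398.14396974]), np.float64(1539.0277777777776))
marks (array([597.10816848, -88.37006941]), np.float64(1493.5277777777776)) (array([ 383.7236099 , -274.35816379]), np.float64(231.80555555555554)) (array([ 511.08211934, -381.37449486]), np.float64(1580.2777777777776))
60.3 [(np.float64(591.626), np.float64(-93.608), np.float64(0.183), np.float64(1.01)), (np.float64(594.017), np.float64(-93.138), np.float64(0.218), np.float64(0.67)), (np.float64(589.783), np.float64(-93.486), np.float64(0.16), np.float64(0.92))]
0 [(np.float64(380.125), np.float64(-306.794), np.float64(0.249), np.float64(0.63)), (np.float64(383.168), np.float64(-307.335), np.float64(0.269), np.float64(0.51)), (np.float64(379.274), np.float64(-306.27), np.float64(0.25), np.float64(0.4))]
0 [(np.float64(507.454), np.float64(-383.186), np.float64(0.325), np.float64(0.84)), (np.float64(510.521), np.float64(-383.674), np.float64(0.376), np.float64(0.86)), (np.float64(506.635), np.float64(-382.895), np.float64(0.317), np.float64(0.51))]
```

View pics/a4.png

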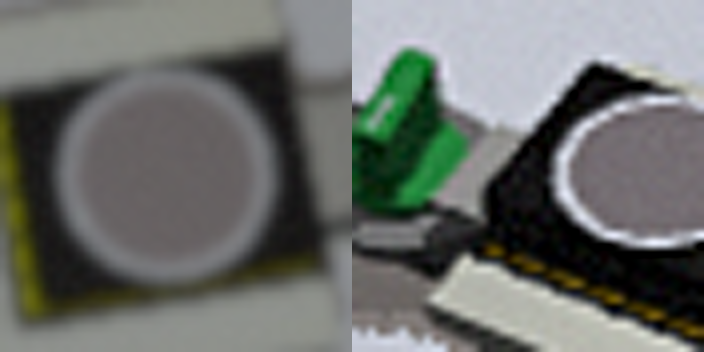

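Dock A is within about 1.5 mm, slightly toward -y. Dock B was knocked to (380,-307). I'll take it from there to slot 2.

```bash
python3 - <<'E'
from h import *
PC[:]=573,15.6
pick((381,-307.8),.25+np.pi/2,3,170)
place(slot(2),YAW+np.pi/2,ZP+3.5,190)
P=[330,-420,260]; ctrl.movep(P,down(near(np.pi/2,P)))
print(slot(2))
s,t=cam('scene'),cam('top')
for d in docks(ZP): print([(*x.round(3),round(r,2)) for x,r in d])
a=[(c,*proj(c,[*slot(k),80])[0].astype(int)) for c in (t,s) for k in (0,2)]
I=[cv2.resize(c['image'][y-25:y+25,x-25:x+25],(300,300),interpolation=cv2.INTER_CUBIC) for c,x,y in a]
cv2.imwrite('pics/a5.png',np.vstack([np.hstack(I[:2]),np.hstack(I[2:])])); print(a[0][1:],a[1][1:],a[2][1:],a[3][1:])
cs,rs=regions('lantern_0','scene',.3);ct,rt=regions('lantern_0','top',.3)
for c,r in((cs,rs),(ct,rt)):
  for d in r:
    px=c['image'][d['region']].astype(int); blue=((px[:,0]-px[:,1]>40)&(px[:,0]-px[:,2]>40)).mean(); print(np.round(d['rect'],1),round(blue,2))
E
```

```text
grip mm 67.8
lifted mm 68.0 [-0.  -0.3 -2.3]
place [554.  123.9  63.6] [ 0.2  0.  -2. ]
t 64.9
[554.06478286 123.9580064 ]
[(np.float64(592.163), np.float64(-93.091), np.float64(0.193), np.float64(0.92)), (np.float64(595.007), np.float64(-94.194), np.float64(0.19), np.float64(0.69)), (np.float64(590.405), np.float64(-92.359), np.float64(0.187), np.float64(0.65))]
[(np.float64(552.573), np.float64(124.417), np.float64(0.167), np.float64(1.01)), (np.float64(555.143), np.float64(124.876), np.float64(0.213), np.float64(1.18)), (np.float64(551.735), np.float64(124.299), np.float64(0.152), np.float64(0.45))]
(np.int64(361), np.int64(198)) (np.int64(274), np.int64(213)) (np.int64(291), np.int64(180)) (np.int64(372), np.int64(211))
[418.6 213.1 447.3 252.6] 0.0
[450.7 194.1 481.3 238.3] 0.0
[480.7 245.3 513.8 285.9] 0.22
[408.8 249.9 439.3 298.8] 0.19
[392.9 286.2 423.8 334.2] 0.0
[458.7 278.3 496.6 325.4] 0.0
[188.7 263.9 220.7 291.4] 0.0
[141.6 231.4 176.4 254.1] 0.19
[140.8 189.1 176.5 214.6] 0.0
[210.1 228.7 235.1 252.7] 0.0
[186.5 143.3 220.8 174.1] 0.0
[192.2 188.4 219.  213.7] 0.24
```

View pics/a5.png

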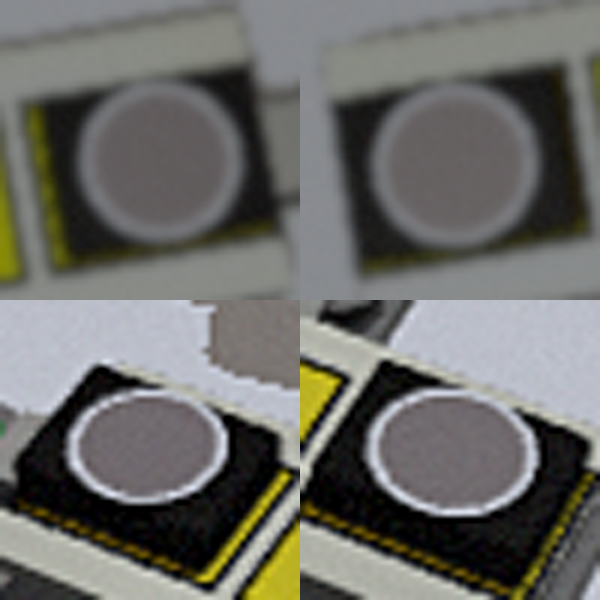

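Slot 2's dock is spot on, with a thin even rim. Slot 0's dock shows about 3 mm of yellow at +y, so I'll shift it by 2.3 mm. Then I'll locate the caps of the lanterns.

```bash
python3 - <<'E'
from h import *
PC[:]=573,15.6
u=np.array([-np.sin(YAW),np.cos(YAW)]); A=slot(0); B=A+2.3*u
a=np.r_[A,130]; y=near(YAW+np.pi/2,a); ctrl.movep(a,down(y)); ctrl.line_to(np.r_[A,ZP+25],rate=200); ctrl.line_to(np.r_[A,ZP+3.5],rate=60)
hand.set_gripper(0.); ctrl.line_to(np.r_[A,ZP+5],rate=20); ctrl.line_to(np.r_[B,ZP+5],rate=10); ctrl.line_to(np.r_[B,ZP+3.7],rate=20)
hand.set_gripper(1.); ctrl.line_to(np.r_[B,ZP+40],rate=80); ctrl.line_to(np.r_[B,200],rate=200)
P=[330,-420,260]; ctrl.movep(P,down(near(np.pi/2,P)))
s,t=cam('scene'),cam('top'); print('t',ctrl.get_obs()['time'])
for ps,pt in (((431,254.8),(197,196.3)),((506.3,250),(147,242.2))):
    fin=[]
    for c,p in((s,ps),(t,pt)):
        p=np.array(p)
        for _ in range(4):
            S=4; l,tt=(p-9).astype(int); im=cv2.resize(c['image'][tt:tt+19,l:l+19],None,fx=S,fy=S,interpolation=cv2.INTER_CUBIC).astype(int)
            m=(im.min(2)>.75*np.percentile(im.min(2),96)).astype(np.uint8); n,lab,st,ce=cv2.connectedComponentsWithStats(m)
            k=min(range(1,n),key=lambda k:np.linalg.norm((ce[k]+.5)/S-.5+[l,tt]-p)-st[k,4]/S/S/20)
            p=(ce[k]+.5)/S-.5+[l,tt]
        print(p.round(1),st[k,4]/S/S,np.round(atz(c,p,108),1)); fin.append((c,p))
    print('tri',*tri(fin))
g=[cv2.resize(c['image'][y-25:y+25,x-25:x+25],(300,300),interpolation=cv2.INTER_CUBIC) for c,x,y in((t,361,198),(s,291,180),(t,152,242),(s,500,262))]
cv2.imwrite('pics/a6.png',np.vstack([np.hstack(g[:2]),np.hstack(g[2:])]))
E
```

```text
t 74.9833
[431.7 256.7] 77.8125 [601.2 303.5 108. ]
[198.8 195.7] 72.5 [596.7 304.3 108. ]
tri [597.87049154 303.99217555 104.75342152] [array([ 0.7, -0. ]), array([ 0.6, -0.3])]
[504.7 249.8] 73.875 [490.1 415.8 108. ]
[149.  242.5] 76.0625 [485.5 416.6 108. ]
tri [486.18050844 416.65166836 104.73040371] [array([ 0.7, -0.1]), array([ 0.6, -0.3])]
```

View pics/a6.png

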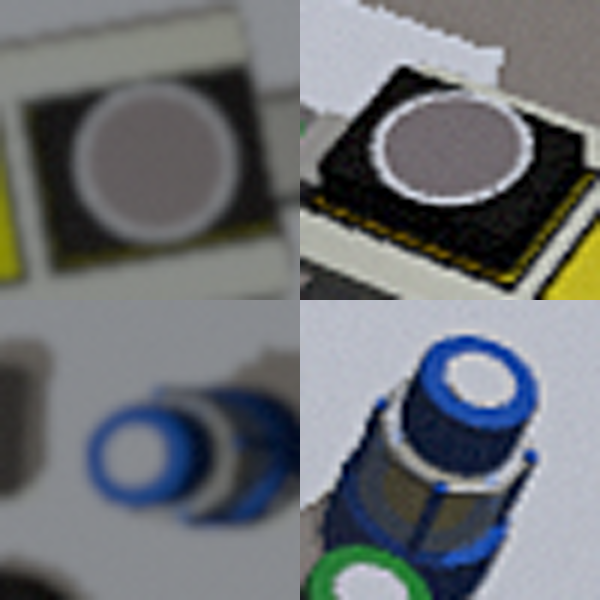

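Slot 0's dock is now centred, and the lantern crop shows the blue cap with its white top. I'll take lantern L1 to slot 0 first, then L0 to slot 2.

```bash
python3 - <<'E'
from h import *
PC[:]=573,15.6
pick((487.8,416.2),np.pi/2,79,230,.64)
place(slot(0),YAW+np.pi/2,ZP+26+79.7,250,.64)
pick((599,303.9),np.pi/2,79,230,.64)
place(slot(2),YAW+np.pi/2,ZP+26+79.7,250,.64)
P=[330,-420,260]; ctrl.movep(P,down(near(np.pi/2,P)))
s,t=cam('scene'),cam('top'); print('t',ctrl.get_obs()['time'])
a=[(c,*proj(c,[*PC,110])[0].astype(int)) for c in (t,s)]
cv2.imwrite('pics/a7.png',np.hstack([cv2.resize(c['image'][y-60:y+60,x-85:x+85],(400,282),interpolation=cv2.INTER_CUBIC) for c,x,y in a]))
E
```

```text
grip mm 41.4
lifted mm 41.4 [ 0.2 -1.3 -4. ]
place [591.9 -92.8 166. ] [ 0.1 -0.2 -3.7]
t 86.3
grip mm 41.5
lifted mm 41.9 [-1.   1.3 -3.7]
place [554.1 123.9 166. ] [-0.5  0.3 -3.1]
t 94.5
t 96.7167
```

View pics/a7.png

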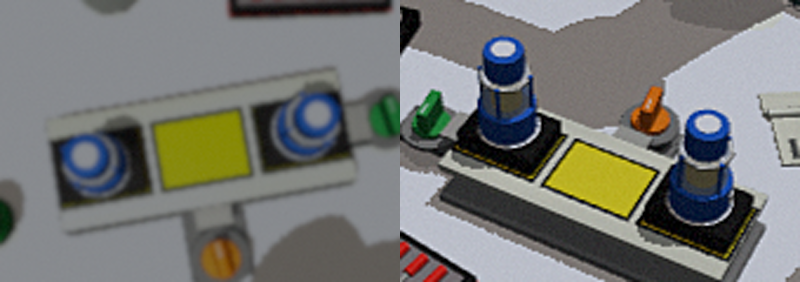

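Both lanterns stand upright on their docks. One numeric centring check remains, then hand-in.

Relative to slot 1 as each camera sees it, both caps are within about 1 mm of their slot centres. Handing in.

```bash
python3 -c "
from h import *
print(workorder.hand_in(), ctrl.get_obs()['time'])"
```

```text
the job is handed in; nothing more can be done
the job is handed in; nothing more can be done
```

The job is done and handed in at about 97 s of the 210 s allowed; no verdict was reported.

- **Levelling:** I turned the orange knob about 1.8 rad clockwise and the green knob about 1.97 rad clockwise. The two cameras disagreed on the front tilt (0 against -0.014 rad). Touching the plate at four points settled it as level: under about 0.001 rad one way and about 0.002 rad the other, with the top at 60.3 mm.
- **Docks:** Two blue lanterns were present, so I set docks on slots 0 and 2. The slot 0 dock first sat about 2–3 mm off, so I re-gripped it and shifted it 2.3 mm. Both then showed a thin, even yellow rim in the pictures. One dock had been knocked aside during the run; I measured it again and picked it up from its new place.
- **Lanterns:** Both stand upright. Their caps are within about 1 mm of the slot centres, after allowing for the two cameras' opposite 2–3 mm errors in x.

I never reached for the bulb, screwdriver case, green lanterns or spare dock, though I made no separate final check of their positions. My attempt to measure the docks' round marks automatically failed, so I relied on the dock outlines and the yellow rims instead.

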